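# Sort the salvaged parts at the repair bench

### The arm

A 6-joint arm with a two-finger parallel gripper is mounted at the origin on the work surface. World frame = base frame: x ahead of the robot, y to its left, z up, the work surface at z = 0. Lengths are in m, angles in rad, forces in N, time in s.
With the tool pointing down it reaches from about 0.4 to 0.825 m from the base axis. Payload 7 kg.
Tool frame: the origin (TCP) lies at the very end of the fingers, on their centre line; the grasp point (between the pads) lies 19 mm behind it; z points along the fingers, y is the direction in which the jaws open and shut (so a half turn about z gives the same grasp; the last joint's range is limited). The gripper opens to 88 mm and grips with 3 to 60 N. Pads are 19 mm wide; open, the fingers measure 130 mm over their backs; the gripper's body (78 mm by 193 mm) begins 47 mm behind the grasp point.
Start: joints at [1.393, 0.359, 0.012, 0, -1.224, -0.288], TCP at [0.303, 0.603, 0.227] pointing down, gripper open.
Joint ranges: [-3.07, 3.07], [-1.43, 2.12], [-1.02, 1.25], [-3.03, 1.67], [-3.05, -0], [-3.03, 3.03]. Speed limits (rad/s): [2.39, 2.39, 3.01, 3.14, 3.14, 3.14].

### API

Orientations are given as a unit quaternion [x, y, z, w].
In Python, from rig import bot gives the robot as it stands. The module is installed in compiled form; this text tells all that it offers. Calls block until the motion is done:
- bot.move_ptp(position, orientation): joint-space move of the TCP to a pose.
- bot.move_straight(position, frame=None, rate=0.15, guard=None): straight line of the TCP; frame=None keeps the orientation; rate is the mean speed in m/s. With guard (N) it stops when the force on the tool has changed by that much, and returns True; else False.
- bot.set_joints(angles): joint-space move.
- bot.gripper_to(opening, grasp_force=None): opening from 0.0 (shut) to 1.0 (fully open); grasp_force is the grip in N (None keeps the last); returns when the fingers have stopped.
- bot.dwell(seconds).
- bot.inverse_kinematics(position, orientation): joint angles nearest the present ones, or None.
- bot.get_obs(): the state.
- bot.get_image(name): name is "scene" or "top"; returns a dict with "pixels" (480x640x3 uint8, blue, green, red), "mtx" (3x3 intrinsics, pixels), "dist_coeffs" ([k1, k2, p1, p2, k3] as OpenCV has them; the pictures are not rectified), "T" (4x4, takes a point from camera to world coordinates). Camera axes: x right, y down, z forward; pixel columns grow to the right and rows downward; lengths in m; the calibration is good to about 2 mm. A picture is of the moment at which its call begins. There is no depth.
A pose or a line that the arm cannot do raises bot.PlanningError and nothing moves.
- bot.finish_job(): hands the job in, once; it reports no verdict.
Trained networks look in the newest picture that a camera, given by its name, has taken for a name from the list of things; names that differ only in an ending like _2 or _b are one class to them, and where a whole thing is asked for, a point or a joint stands for the part that bears it (a point fixed in the world has none). Each returns a list of dicts, best first, with "p" (0 to 1); they miss things now and then, are a little off and sometimes report something else, mostly with a low value. They report only what shows in the picture. A call takes as long as a camera call. They do not tell look-alikes from the thing itself.
- bot.cut_out(camera, target): "mask" (480x640 bool, what is visible of it).
- bot.place_of(camera, target): "centre" ([x, y, z] in m, in world coordinates, good to about 4 mm: a listed point, or the origin of a listed thing).
The state is a dict: "time": time; "joint_pos": joint angles; "joint_vel": joint speeds; "effort": joint torques, N m; "eef_pos": TCP position; "tcp_rot": TCP orientation; "wrist_force": force on the tool from outside, world axes, zero at the start; "torque": the same for the moment, N m; "grip_width": opening from 0.0 (shut) to 1.0 (fully open).
Only numpy, scipy, OpenCV 4.12 (cv2) and the standard library are available. Lean on these libraries where they do the work, as an engineer would, in place of code of your own. Each camera call takes 0.05 s, during which the arm holds its last target.

### The job

Clear up the parts taken off the old circuit board: stand both capacitors upright in the blue tray and set both finned heat sinks base down in the red tray, well inside the walls and on the tray floor, side by side. Put the loose green parts cup away too, by lowering it upright into the other green cup, the one on the black foot, letting it settle under its own weight and not pressing it tight. Leave the reel of solder and the yellow meter where they are.

Things in the scene. Friction and masses are not known exactly. Their poses are not given: they have to be found in the camera images.
- cap_black_mid (a point): Capacitor with a black sleeve, standing upright on the bench, 26 mm in diameter, 45 mm tall, bright metal top with a cross scored in it, a thin grey stripe down one side of its sleeve. The point is at its centre, 22 mm above its underside; z runs up along its axis.
- cap_brown_mid (a point): Capacitor with a brown sleeve, standing upright on the bench, 26 mm in diameter, 45 mm tall, bright metal top with a cross scored in it, a thin grey stripe down one side of its sleeve. The point is at its centre, 22 mm above its underside; z runs up along its axis.
- sink_silver_mid (a point): Heat sink of bare silvery aluminium, 40 x 28 mm and 34 mm high, standing on its flat base plate with five upright fins on top. The point is at its centre, 17 mm above its underside; x runs along the fins (40 mm), y across them (28 mm, between the two flat outer fins), z up out of the base. Handle it as a solid block.
- sink_black_mid (a point): Heat sink, black anodised, 40 x 28 mm and 34 mm high, standing on its flat base plate with five upright fins on top. The point is at its centre, 17 mm above its underside; x runs along the fins (40 mm), y across them (28 mm, between the two flat outer fins), z up out of the base. Handle it as a solid block.
- cup_mid (a point): Loose empty green plastic parts cup, open at the top, standing on the bench. Straight taper: 44 mm outer diameter at the bottom, 66 mm at the rim, 60 mm tall, wall 4 mm. The point is on its axis half-way up, 30 mm above its underside and 30 mm below its rim; z up. It is a rigid cup.
- blue_tray: Blue shallow open parts tray, fixed to the bench, 100 x 160 mm outside and 14 mm high, wall and floor 4 mm thick (so 92 x 152 mm inside). Its origin is the centre of its underside on the bench; x is the short way, y the long way, z up. Empty at the start; it takes two parts side by side along y.
- red_tray: Red shallow open parts tray, fixed to the bench, 100 x 160 mm outside and 14 mm high, wall and floor 4 mm thick (so 92 x 152 mm inside). Its origin is the centre of its underside on the bench; x is the short way, y the long way, z up. Empty at the start; it takes two parts side by side along y.
- stand_rim (a point): The other green cup, same shape and size, fixed upright on a flat black foot (84 mm across, 6 mm high). Point: centre of its mouth at rim level, 66 mm above the bench; z up. A nested cup rests on the taper, its rim 22 to 24 mm above this rim: let go up to 10 mm higher it slides down and settles; a hard push or a 20 mm drop wedges it.
- reel_mid (a point): Bystander: reel of solder lying flat, white flanges 68 mm across, 40 mm high, blue hub; the point is at its centre, 20 mm above the bench.
- meter_mid (a point): Bystander: yellow hand-held test meter with a black face, lying flat, 80 x 150 x 36 mm; the point is at its centre, 17 mm above the bench.
Mind the look-alikes: they are no part of the job. What is shaped like the part that bears cup_mid but orange or pink is not meant. What is shaped like the part that bears sink_black_mid but turquoise is not meant.

How it is judged:
By the outcome, as a careful person would: the job done as asked, in the order asked, and still so for the second after the job is handed in, with the robot touching nothing.
It also fails if it takes over 125 s, if anything falls off the work surface, if the arm or the gripper's body presses on something with over 40 N, if the wrist force passes 120 N, or if a joint passes its speed limit or range.

## Working session

There is one attempt and no reset: what is moved stays moved. The work goes in short steps, each a Python script; the robot and the scene stay as the last script left them, time stands still between calls to the robot, and variables do not carry over. Pictures are saved under pics/ and viewed, and the job is handed in when it is done.

```bash
mkdir -p pics; ls; python3 - <<'E'
from rig import bot
import cv2, numpy as np
for n in ["scene","top"]:
    im=bot.get_image(n); cv2.imwrite(f"pics/{n}0.png",im["pixels"])
    print(n,np.round(im["mtx"],1).tolist(),np.round(im["dist_coeffs"],3),np.round(im["T"],3).tolist())
o=bot.get_obs(); print({k:np.round(v,3).tolist() for k,v in o.items()})
E
```

```text
pics
scene [[456.1, 0.0, 325.5], [0.0, 456.1, 238.7], [0.0, 0.0, 1.0]] [-0.035  0.     0.     0.     0.   ] [[-0.663, 0.532, -0.527, 0.994], [0.749, 0.469, -0.469, 0.443], [-0.002, -0.705, -0.709, 0.751], [0.0, 0.0, 0.0, 1.0]]
top [[471.6, 0.0, 323.4], [0.0, 471.6, 239.5], [0.0, 0.0, 1.0]] [0.032 0.    0.    0.    0.   ] [[-0.001, -0.991, 0.136, 0.335], [-1.0, 0.002, 0.005, 0.01], [-0.005, -0.136, -0.991, 1.032], [0.0, 0.0, 0.0, 1.0]]
{'time': 0.1, 'joint_pos': [1.393, 0.359, 0.011, -0.0, -1.224, -0.288], 'joint_vel': [0.0, -0.001, 0.002, 0.0, 0.001, -0.001], 'effort': [-0.001, -58.416, 29.375, 7.015, 0.01, -0.0], 'eef_pos': [0.303, 0.603, 0.226], 'tcp_rot': [0.973, -0.231, -0.0, 0.001], 'wrist_force': [0.027, -0.89, 0.164], 'torque': [0.054, -0.007, -0.009], 'grip_width': 1.003}
```

View pics/scene0.png

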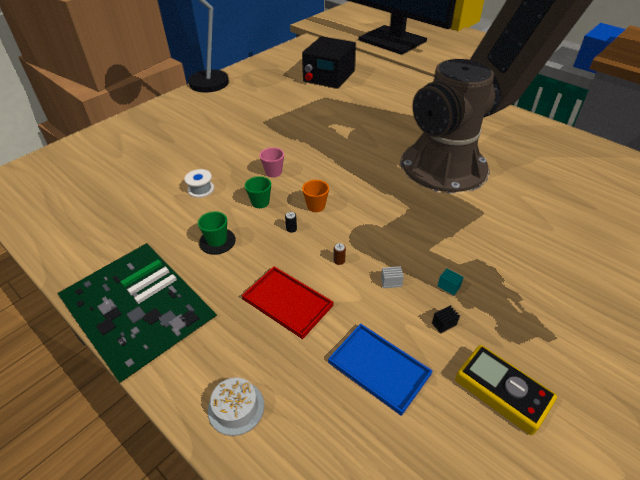

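View pics/top0.png

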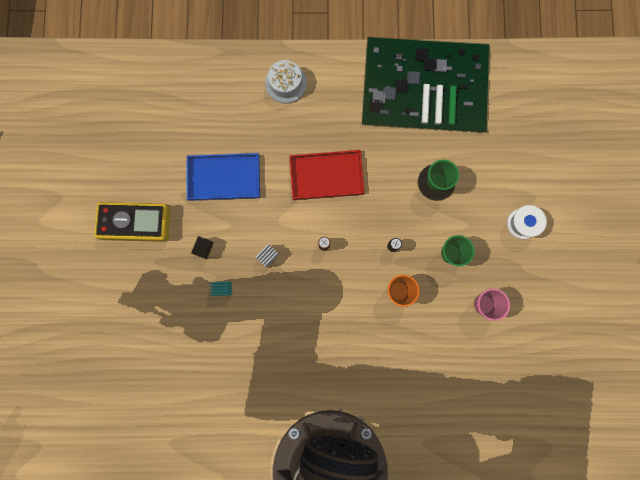

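Scene: the loose green cup is around (258,192) and the footed green cup at (214,228). Caps: black (291,222), brown (340,254). Sinks: silver (392,277), black (446,320), with a turquoise look-alike at (451,282). Orange and pink cups are look-alikes. In the top view the same things lie at cup (458,250), stand (443,176), black cap (396,244), brown cap (324,243), silver sink (266,256), black sink (202,247).

```bash
cat > h.py <<'E'
from rig import bot
import cv2, numpy as np
def proj(im,P):
    T=np.linalg.inv(im["T"]); r,_=cv2.Rodrigues(T[:3,:3])
    return cv2.projectPoints(np.asarray(P,float).reshape(-1,1,3),r,T[:3,3],im["mtx"],np.array(im["dist_coeffs"],float))[0].reshape(-1,2)
def ray(im,uv):
    n=cv2.undistortPoints(np.array([[uv]],float),im["mtx"],np.array(im["dist_coeffs"],float))[0,0]
    d=im["T"][:3,:3]@np.array([n[0],n[1],1]); return im["T"][:3,3],d/np.linalg.norm(d)
def at_z(im,uv,z):
    o,d=ray(im,uv); return o+d*(z-o[2])/d[2]
def tri(rs):
    A=np.zeros((3,3));b=np.zeros(3)
    for o,d in rs:
        M=np.eye(3)-np.outer(d,d);A+=M;b+=M@o
    p=np.linalg.solve(A,b); return p,max(np.linalg.norm((np.eye(3)-np.outer(d,d))@(p-o)) for o,d in rs)
E
python3 - <<'E'
from h import *
import pickle
names="cap_black_mid cap_brown_mid sink_silver_mid sink_black_mid cup_mid blue_tray red_tray stand_rim reel_mid meter_mid".split()
ims={c:bot.get_image(c) for c in["scene","top"]}; D={"ims":ims}
for n in names:
    for c in ims:
        m=bot.cut_out(c,n); p=bot.place_of(c,n); D[n,c]=(m,p)
        s=[]
        for k in m[:4]:
            v,u=np.nonzero(k["mask"]); s.append((round(k["p"],2),round(u.mean()),round(v.mean()),len(u)))
        print(n,c,"cut",s,"place",[(round(k["p"],2),np.round(k["centre"],3).tolist()) for k in p[:4]])
pickle.dump(D,open("d.pkl","wb"))
E
```

```text
cap_black_mid scene cut [(0.5, 291, 222, 207)] place [(0.68, [0.447, -0.264, 0.032]), (0.65, [0.461, -0.142, 0.023])]
cap_black_mid top cut [(0.5, 394, 245, 153)] place [(0.59, [0.46, -0.143, 0.022])]
cap_brown_mid scene cut [(0.65, 339, 253, 248), (0.18, 506, 389, 4559)] place [(0.78, [0.467, 0.009, 0.024]), (0.56, [0.605, -0.24, 0.068])]
cap_brown_mid top cut [(0.67, 324, 243, 128)] place [(0.5, [0.466, 0.006, 0.02])]
sink_silver_mid scene cut [(0.83, 392, 277, 457)] place [(0.95, [0.44, 0.134, 0.022])]
sink_silver_mid top cut [(0.81, 267, 255, 268)] place [(0.64, [0.441, 0.133, 0.014])]
sink_black_mid scene cut [(0.67, 445, 319, 463), (0.59, 450, 281, 410)] place [(0.97, [0.37, 0.235, 0.019]), (0.9, [0.458, 0.276, 0.014])]
sink_black_mid top cut [(0.83, 202, 247, 304), (0.81, 220, 289, 248)] place [(0.76, [0.459, 0.275, 0.015]), (0.73, [0.367, 0.233, 0.016])]
cup_mid scene cut [(0.95, 315, 194, 611), (0.66, 272, 161, 553), (0.18, 291, 222, 184)] place [(0.73, [0.365, -0.147, 0.03]), (0.66, [0.341, -0.333, 0.027])]
cup_mid top cut [(0.79, 457, 251, 763), (0.76, 492, 304, 861), (0.6
[... 358 characters left out ...]
)]
red_tray scene cut [(0.91, 288, 301, 3467)] place [(0.67, [0.622, 0.009, 0.001])]
red_tray top cut [(0.88, 326, 175, 3134)] place [(0.79, [0.624, 0.008, -0.002])]
stand_rim scene cut [(0.83, 215, 233, 1218), (0.72, 199, 183, 666)] place [(0.86, [0.604, -0.235, 0.065])]
stand_rim top cut [(0.64, 438, 180, 1223)] place [(0.73, [0.608, -0.24, 0.063])]
reel_mid scene cut [(0.76, 199, 183, 614), (0.65, 392, 277, 420)] place [(0.56, [0.513, -0.423, 0.02])]
reel_mid top cut [(0.81, 526, 222, 1013)] place [(0.81, [0.514, -0.426, 0.018])]
meter_mid scene cut [(0.58, 506, 389, 4525)] place [(0.9, [0.517, 0.429, 0.016])]
meter_mid top cut [(0.9, 132, 222, 2752)] place [(0.77, [0.512, 0.424, 0.019])]
```

```bash
cat > fit.py <<'E'
from h import *
from scipy.optimize import minimize
a=np.linspace(0,2*np.pi,48,endpoint=False)
def frus(r0,r1,h): return np.vstack([np.c_[r*np.cos(a),r*np.sin(a),0*a+z] for r,z in((r0,-h/2),(r1,h/2))])
def box(x,y,z): return np.array([[i*x/2,j*y/2,k*z/2] for i in(-1,1) for j in(-1,1) for k in(-1,1)])
M={"cap":frus(.013,.013,.045),"sink":box(.04,.028,.034),"cup":frus(.022,.033,.06),"tray":box(.1,.16,.014)}
S=8
def place(m,p):
    c,s=np.cos(p[3]),np.sin(p[3]); return M[m]@np.array([[c,-s,0],[s,c,0],[0,0,1]]).T+p[:3]
def hull(im,m,p): return cv2.convexHull(proj(im,place(m,p)).astype(np.float32))[:,0]
def cost(ims,masks,m,p):
    t=0
    for c in ims:
        if c not in masks: continue
        hp=hull(ims[c],m,p); mk,(u0,v0)=masks[c]
        r=np.zeros(mk.shape,np.uint8)
        cv2.fillPoly(r,[np.round(((hp-[u0,v0]+.5)*S-.5)*16).astype(np.int32)],1,shift=4)
        t+=1-(r&mk).sum()/max(1,(r|mk).sum())
    return t
def fit(ims,mk,m,p0,yaws=(0,)):
    masks={}
    for c,k in mk.items():
        v,u=np.nonzero(k); u0,v0=u.min()-12,v.min()-12; w,h=u.max()+13-u0,v.max()+13-v0
        sub=np.zeros((h,w),np.uint8); sub[v-v0,u-u0]=1
        masks[c]=(cv2.resize(cv2.GaussianBlur(sub.astype(np.float32),(0,0),.5),None,fx=S,fy=S,interpolation=cv2.INTER_LINEAR)>.5).astype(np.uint8),(u0,v0)
    best=None
    ny=len(yaws)>1
    for y in yaws:
        f=lambda q:cost(ims,masks,m,np.r_[q[:3],(q[3] if ny else 0)])
        x0=np.r_[p0,y] if ny else np.array(p0)
        d=np.diag([.006,.006,.004]+([.2] if ny else []))
        r=minimize(f,x0,method="Nelder-Mead",options=dict(initial_simplex=np.vstack([x0,x0+d]),xatol=1e-4,fatol=1e-4,maxiter=400))
        if best is None or r.fun<best.fun: best=r
    return best.x,best.fun
E
python3 - <<'E'
from fit import *
import pickle
D=pickle.load(open("d.pkl","rb")); ims=D["ims"]
C=lambda n,c,i=0:D[n,c][0][i]["mask"]
def green(c,uv,r):
    h=cv2.cvtColor(ims[c]["pixels"],cv2.COLOR_BGR2HSV); m=((h[...,0]>48)&(h[...,0]<80)&(h[...,1]>120)&(h[...,2]>25))
    z=np.zeros_like(m); u,v=uv; z[v-r:v+r,u-r:u+r]=1; m=(m&z).astype(np.uint8)
    m=cv2.morphologyEx(m,cv2.MORPH_CLOSE,np.ones((3,3)))
    n,l,s,_=cv2.connectedComponentsWithStats(m); return l==1+np.argmax(s[1:,4])
Y=np.linspace(-1.5,1.2,6)
mk={"cap_black":({c:C("cap_black_mid",c) for c in ims},"cap",(.46,-.143,.022),(0,)),
"cap_brown":({c:C("cap_brown_mid",c) for c in ims},"cap",(.466,.007,.022),(0,)),
"sink_silver":({c:C("sink_silver_mid",c) for c in ims},"sink",(.44,.133,.017),Y),
"sink_black":({c:C("sink_black_mid",c) for c in ims},"sink",(.458,.275,.017),Y),
"cup":({"scene":green("scene",(258,192),25),"top":green("top",(458,250),24)},"cup",(.444,-.266,.03),(0,)),
"stand":({"scene":green("scene",(214,228),24),"top":green("top",(443,176),24)},"cup",(.606,-.237,.036),(0,)),
"blue":({c:C("blue_tray",c) for c in ims},"tray",(.62,.235,.007),(-.1,.1)),
"red":({c:C("red_tray",c) for c in ims},"tray",(.62,.009,.007),(-.1,.1))}
out={}
for n,(m,k,p,y) in mk.items():
    x,f=fit(ims,m,k,p,y); out[n]=x; print(n,np.round(x,4),round(f,3),{c:int(m[c].sum()) for c in m})
    for c in m:
        x1,f1=fit(ims,{c:m[c]},k,p,y); print("    ",c,np.round(x1,4),round(f1,3))
pickle.dump(out,open("est.pkl","wb"))
crop=[]
for c,(u0,v0,w,h) in {"scene":(180,130,320,290),"top":(170,140,340,190)}.items():
    F=2.4; im=cv2.resize(ims[c]["pixels"],None,fx=F,fy=F,interpolation=cv2.INTER_CUBIC)
    for n in out:
        x=out[n]; x=np.r_[x,0] if len(x)==3 else x
        cv2.polylines(im,[np.round((hull(ims[c],mk[n][1],x)+.5)*F).astype(int)],True,(255,255,0),1)
    cv2.imwrite(f"pics/fit_{c}.png",im[int(v0*F):int((v0+h)*F),int(u0*F):int((u0+w)*F)][:600,:800])
E
```

```text
cap_black [ 0.4624 -0.1373  0.0196] 0.219 {'scene': 207, 'top': 153}
     scene [ 0.4619 -0.1391  0.0198] 0.096
     top [ 0.4616 -0.1364  0.02  ] 0.08
cap_brown [0.465  0.0139 0.0213] 0.262 {'scene': 248, 'top': 128}
     scene [0.4629 0.0101 0.0174] 0.081
     top [0.4644 0.0149 0.0203] 0.131
sink_silver [ 0.4398  0.1369  0.0169 -0.7756] 0.157 {'scene': 457, 'top': 268}
     scene [ 0.4432  0.1386  0.0216 -0.7257] 0.059
     top [ 0.4396  0.1372  0.0172 -0.7911] 0.085
sink_black [ 0.4573  0.2772  0.0175 -0.3414] 0.192 {'scene': 463, 'top': 304}
     scene [0.4546 0.2753 0.0122 2.8465] 0.083
     top [ 0.4573  0.2784  0.0153 -0.36  ] 0.077
cup [ 0.4454 -0.2652  0.0265] 0.197 {'scene': 642, 'top': 722}
     scene [ 0.4464 -0.2644  0.0291] 0.066
     top [ 0.4505 -0.2768 -0.0187] 0.072
stand [ 0.6068 -0.2377  0.0333] 0.152 {'scene': 809, 'top': 740}
     scene [ 0.6075 -0.2368  0.0348] 0.039
     top [ 0.6176 -0.247  -0.0081] 0.06
blue [0.6178 0.2384 0.0051 0.0428] 0.075 {'scene': 4842, 'top': 3203}
     scene [0.6182 0.2379 0.0056 0.0362] 0.022
     top [0.6179 0.2408 0.0036 0.0466] 0.044
red [0.6222 0.0081 0.0061 0.0827] 0.069 {'scene': 3467, 'top': 3134}
     scene [0.6227 0.0078 0.0063 0.0795] 0.02
     top [ 0.6278  0.0091 -0.0149  0.0869] 0.028
```

View pics/fit_scene.png

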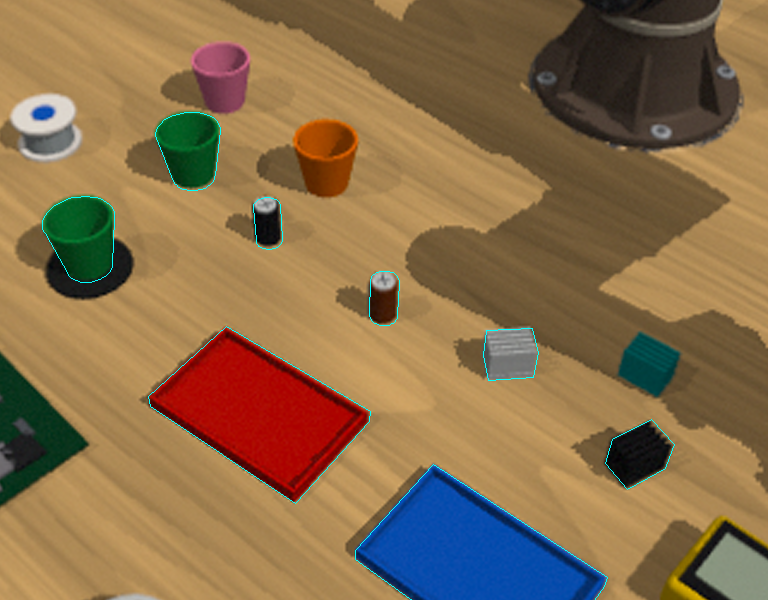

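View pics/fit_top.png

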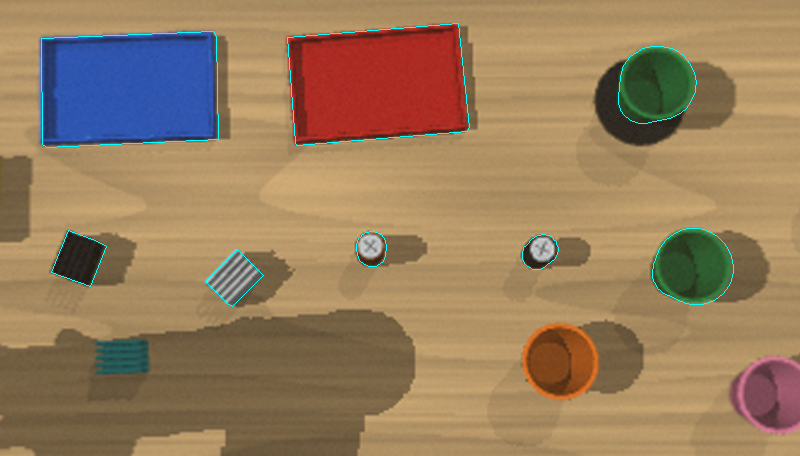

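Overlays agree with the pictures: in the scene crop the cap outlines are at (267,223) and (384,298), in the top crop at (540,252) and (371,249). The fitted heights (20–21 mm caps, 17 mm sinks) match the text. The caps and sinks are identified by colour: the black-sink look-alike is the turquoise block at top (220,289), full frame. I start with the brown cap.

```bash
cat >> h.py <<'E'
import pickle
from scipy.spatial.transform import Rotation as R
def quat(phi):
    c,s=np.cos(phi),np.sin(phi)
    return R.from_matrix(np.array([[-s,c,0],[c,s,0],[0,0,-1]])).as_quat()
LIM=np.array([[-3.07,3.07],[-1.43,2.12],[-1.02,1.25],[-3.03,1.67],[-3.05,0],[-3.03,3.03]])
def bestphi(p,phi):
    q0=np.array(bot.get_obs()["joint_pos"]); c=[]
    for f in (phi,phi+np.pi):
        q=bot.inverse_kinematics(list(p),list(quat(f)))
        if q is not None: c.append((abs(np.array(q)-q0).max(),f,np.round(q,2)))
    c.sort(key=lambda t:t[0]); print("ik",[(round(t[0],2),round(t[1],2)) for t in c]); return c[0][1]
def go(xy,z,phi):
    f=bestphi([*xy,z],phi); bot.move_ptp([*xy,z],list(quat(f))); return f
def line(xy,z,rate=.15,guard=None): return bot.move_straight([float(xy[0]),float(xy[1]),float(z)],rate=rate,guard=guard)
def st(t=""):
    o=bot.get_obs(); print(t,"t",round(o["time"],2),"eef",np.round(o["eef_pos"],4),"w",round(o["grip_width"]*88,1),"F",np.round(o["wrist_force"],1)); return o
def shot(c,name,box=None,F=1):
    im=bot.get_image(c); p=im["pixels"]
    if box: u,v,w,h=box; p=p[v:v+h,u:u+w]
    cv2.imwrite(f"pics/{name}.png",cv2.resize(p,None,fx=F,fy=F,interpolation=cv2.INTER_CUBIC)); return im
E
python3 - <<'E'
from h import *
p=[.465,.0125]; phi=np.pi/2
bot.gripper_to(60/88)
go(p,.15,phi); st()
g=line(p,.014,guard=15); st(f"down {g}")
bot.gripper_to(0.0,grasp_force=20); st("grip")
line(p,.06); st("lift")
shot("scene","b1",(240,130,200,200),3)
shot("top","b1t",(230,150,200,150),3)
E
```

```text
ik [(np.float64(1.41), 4.71), (np.float64(1.73), 1.57)]
 t 5.11 eef [0.4654 0.013  0.1501] w 59.9 F [-0.3  1.1  0.5]
down False t 6.17 eef [0.4655 0.0128 0.0145] w 59.9 F [0.3 0.3 0.8]
grip t 6.82 eef [0.4651 0.0125 0.0142] w 25.9 F [-0.3 -0.4  3.7]
lift t 7.28 eef [0.4651 0.0126 0.0602] w 25.6 F [-1.3 -0.6 -0.3]
```

View pics/b1.png

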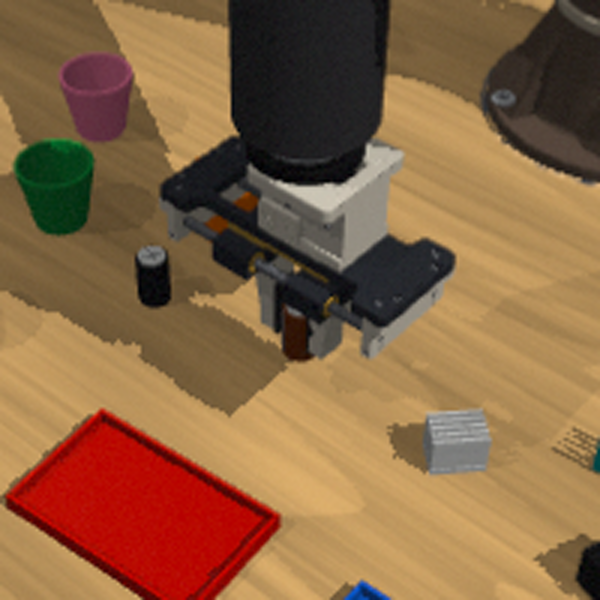

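Brown cap is held upright between the fingers at crop (298,335), 25.6 mm between the pads, which matches its 26 mm. Next: place it in the blue tray.

```bash
python3 - <<'E'
from h import *
E=pickle.load(open("est.pkl","rb"))
def slot(t,d):
    x,y,_,w=E[t]; return np.array([x-d*np.sin(w),y+d*np.cos(w)]),w
def put(t,d,z,jaw,openw):
    s,w=slot(t,d); 
    go(s,.12,w+jaw); line(s,z+.012); g=line(s,z-.004,rate=.025,guard=6); st(f"put {g}")
    bot.gripper_to(openw/88); line(s,.15,rate=.2); st("up")
put("blue",.036,.018,0,42)
# black cap
p=[.462,-.1385]
bot.gripper_to(60/88)
go(p,.15,np.pi/2); g=line(p,.014,guard=15); bot.gripper_to(0.0,grasp_force=20); st(f"grip {g}")
line(p,.06); st()
put("blue",-.036,.018,0,42)
p=E["sink_silver"]; go(p[:2],.15,p[3]+np.pi/2); st()
shot("scene","c1",(230,220,240,200),3); shot("top","c1t",(150,130,260,180),3)
E
```

```text
ik [(np.float64(1.36), np.float64(0.04)), (np.float64(1.78), np.float64(3.18))]
put True t 9.88 eef [0.6164 0.2745 0.0179] w 25.6 F [-1.3  0.2  4.3]
up t 11.24 eef [0.6155 0.274  0.1487] w 42.1 F [0.2 0.2 0.4]
ik [(np.float64(1.02), 4.71), (np.float64(4.17), 1.57)]
grip False t 15.14 eef [ 0.4621 -0.1385  0.0141] w 25.6 F [-1.4  0.6  2. ]
 t 15.6 eef [ 0.4621 -0.1384  0.0602] w 25.7 F [-0.9 -0.5 -0.3]
ik [(np.float64(1.12), np.float64(0.04)), (np.float64(2.02), np.float64(3.18))]
put True t 18.28 eef [0.6195 0.2026 0.0179] w 25.5 F [-0.3 -0.4  4.3]
up t 19.65 eef [0.6186 0.2022 0.1488] w 42.4 F [ 0.3 -0.1 -0.6]
ik [(np.float64(2.51), np.float64(3.94))]
 t 21.79 eef [0.4399 0.1369 0.1499] w 42.4 F [ 0.3 -0.5 -0.1]
```

View pics/c1.png

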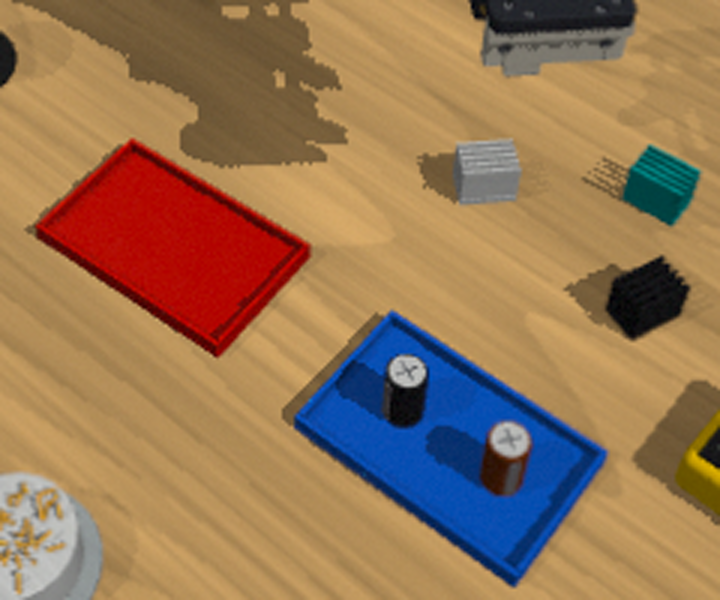

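View pics/c1t.png

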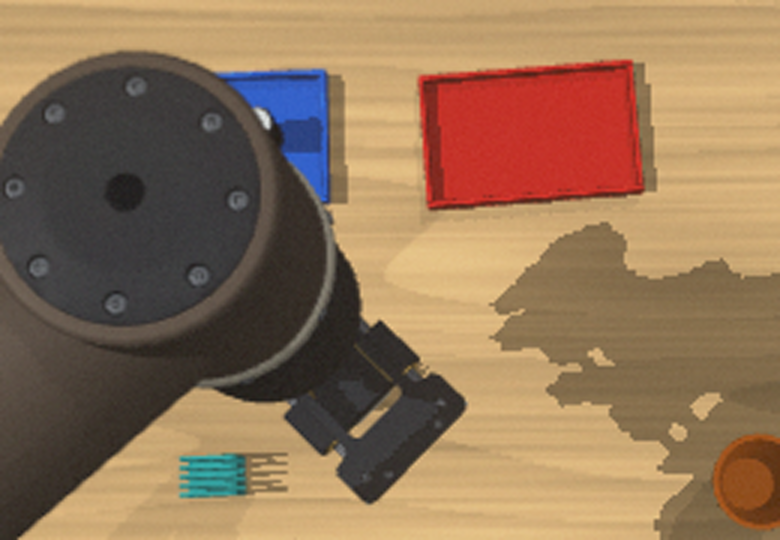

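Both caps stand upright well inside the blue tray (black at crop (405,390), brown (505,458)). Next, the sinks: silver at scene crop (487,170), black at (648,298). The block at (662,183) is turquoise and not wanted.

```bash
cat >> h.py <<'E'
E=pickle.load(open("est.pkl","rb"))
def slot(t,d):
    x,y,_,w=E[t]; return np.array([x-d*np.sin(w),y+d*np.cos(w)]),w
def put(t,d,z,jaw,openw):
    s,w=slot(t,d)
    go(s,.12,w+jaw); line(s,z+.012); g=line(s,z-.004,rate=.025,guard=6); st(f"put {g}")
    bot.gripper_to(openw/88); line(s,.15,rate=.2); st("up")
E
python3 - <<'E'
from h import *
p=E["sink_silver"]
bot.gripper_to(52/88)
g=line(p[:2],.010,guard=15); bot.gripper_to(0.0,grasp_force=20); st(f"grip {g}")
line(p[:2],.06); st()
shot("scene","d1",(300,180,200,150),4)
put("red",-.036,.014,0,40)
p=E["sink_black"]; bot.gripper_to(52/88)
go(p[:2],.15,p[3]+np.pi/2); st()
shot("scene","d2",(230,220,240,200),3); 
E
```

```text
grip False t 23.96 eef [0.4399 0.137  0.0104] w 28.3 F [-1.6  0.1  4.9]
 t 24.44 eef [0.4398 0.137  0.0601] w 27.9 F [-0.3  0.5 -1.1]
ik [(np.float64(0.46), np.float64(3.22)), (np.float64(2.89), np.float64(0.08))]
put True t 26.77 eef [ 0.6253 -0.0279  0.014 ] w 27.8 F [ 0.  -0.5  2.5]
up t 28.1 eef [ 0.6243 -0.0278  0.1488] w 40.2 F [-0.   0.8 -1.7]
ik [(np.float64(0.64), np.float64(4.37)), (np.float64(2.64), np.float64(1.23))]
 t 29.9 eef [0.4577 0.2768 0.15  ] w 52.0 F [-0.2 -0.4  0.2]
```

View pics/d1.png

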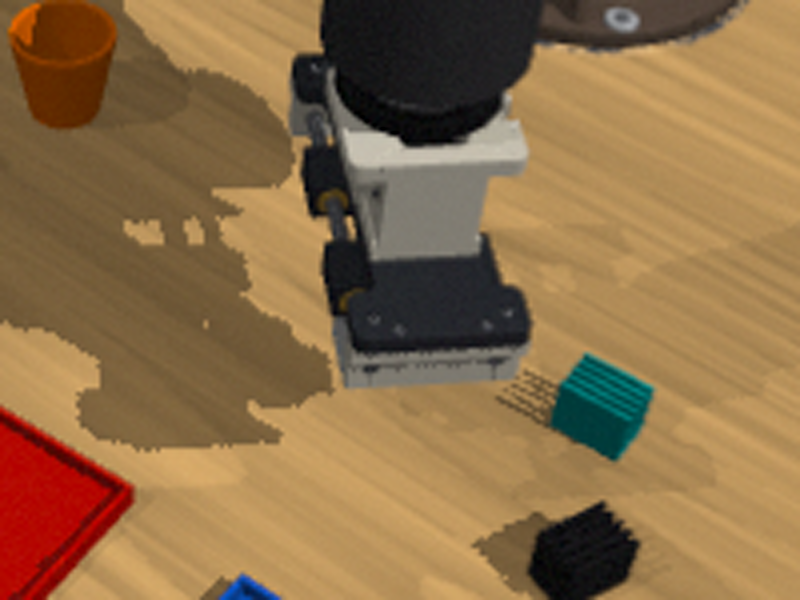

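View pics/d2.png

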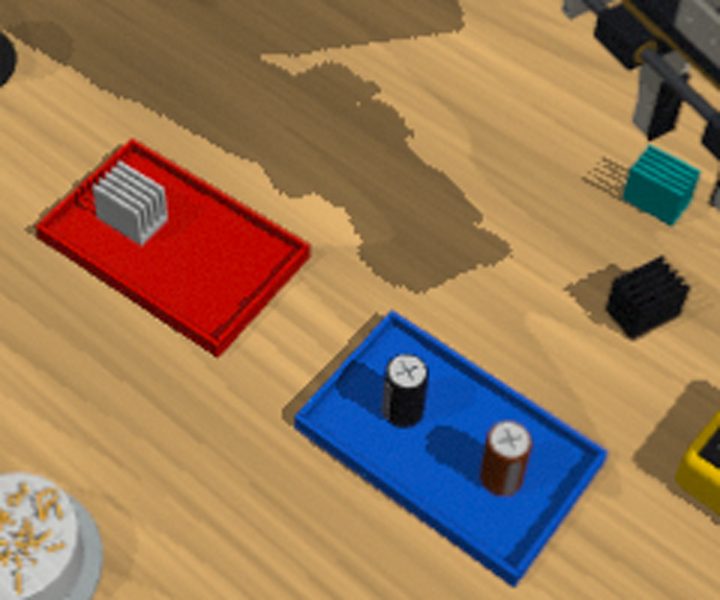

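The silver sink sits base down at crop (130,205) in the red tray, at the intended spot. Now the black sink.

```bash
python3 - <<'E'
from h import *
p=E["sink_black"]
g=line(p[:2],.010,guard=15); bot.gripper_to(0.0,grasp_force=20); st(f"grip {g}")
line(p[:2],.06); st()
put("red",.036,.014,0,40)
go([.5,.15],.25,0); st()
a=shot("scene","e1",(160,120,260,225),3); b=shot("top","e1t",(260,110,240,180),3)
E
```

```text
grip False t 31.56 eef [0.4573 0.2773 0.0104] w 28.2 F [-1.4 -1.2  5.4]
 t 32.04 eef [0.4572 0.2773 0.0601] w 27.8 F [ 0.   0.5 -1.3]
ik [(np.float64(0.62), np.float64(3.22)), (np.float64(2.52), np.float64(0.08))]
put True t 34.44 eef [0.6194 0.044  0.014 ] w 28.1 F [ 0.4 -0.2  2.9]
up t 35.77 eef [0.6184 0.0439 0.1488] w 39.9 F [ 0.3 -0.1 -0.2]
ik [(np.float64(0.37), 3.14), (np.float64(2.78), 0)]
 t 36.54 eef [0.4997 0.15   0.249 ] w 39.8 F [-0.5  0.  -0.1]
```

View pics/e1.png

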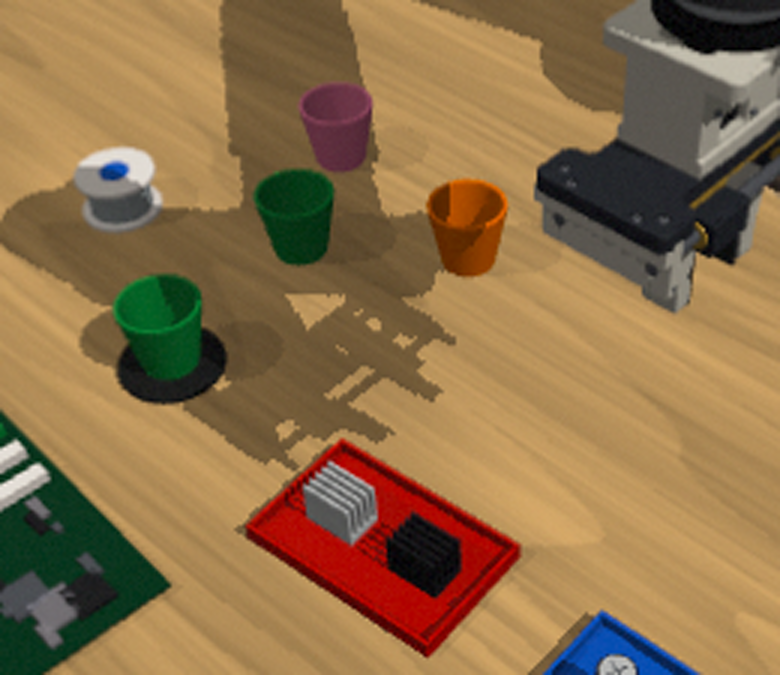

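View pics/e1t.png

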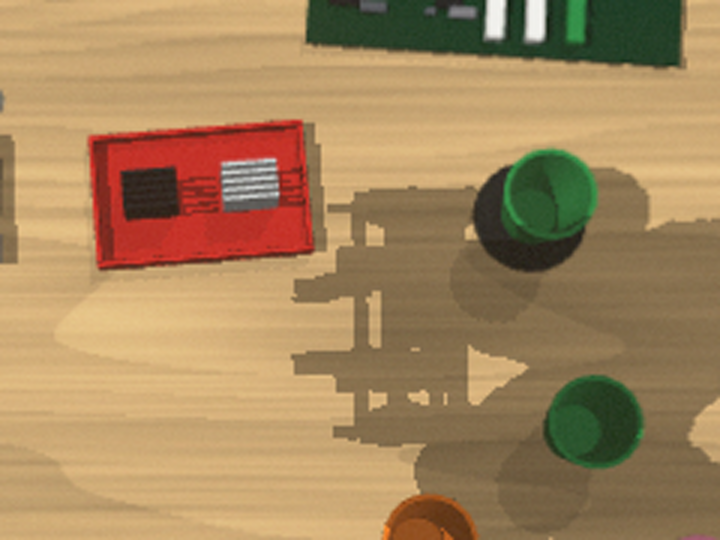

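Both sinks sit base down inside the red tray, side by side (crop (340,505) and (425,553)). For the cup there are four candidates in this enlarged crop:
- Green (295,215), no foot, standing on the bench: this is the one meant.
- Green on the black foot (165,330): the receiver.
- Orange (467,225) and pink (337,125): look-alikes.

```bash
python3 - <<'E'
from h import *
p=[.4452,-.2657]; bot.gripper_to(1.0)
go(p,.16,np.pi/2); st()
g=line(p,.041,guard=10); st(f"down {g}")
bot.gripper_to(0.0,grasp_force=12); st("grip")
line(p,.10); line(p,.19); st("lift")
shot("scene","f1",(160,90,220,180),3); shot("top","f1t",(360,130,200,180),3)
E
```

```text
ik [(np.float64(0.83), 1.57), (np.float64(2.4), 4.71)]
 t 39.17 eef [ 0.4459 -0.2652  0.1603] w 87.9 F [-0.1 -0.5  0.3]
down False t 40.12 eef [ 0.446  -0.2657  0.0417] w 88.0 F [0.3 0.6 0.8]
grip t 40.63 eef [ 0.4455 -0.2659  0.0415] w 64.4 F [-1.   0.8  5. ]
lift t 41.92 eef [ 0.4445 -0.2654  0.1886] w 64.6 F [-0.6 -0.1 -1. ]
```

View pics/f1.png

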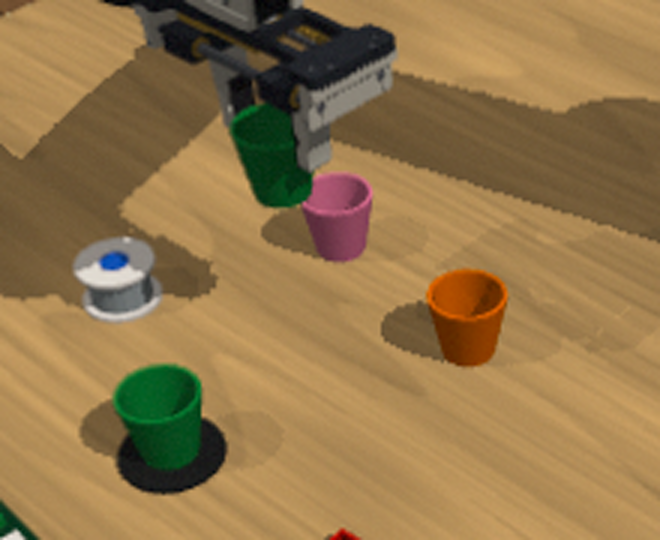

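View pics/f1t.png

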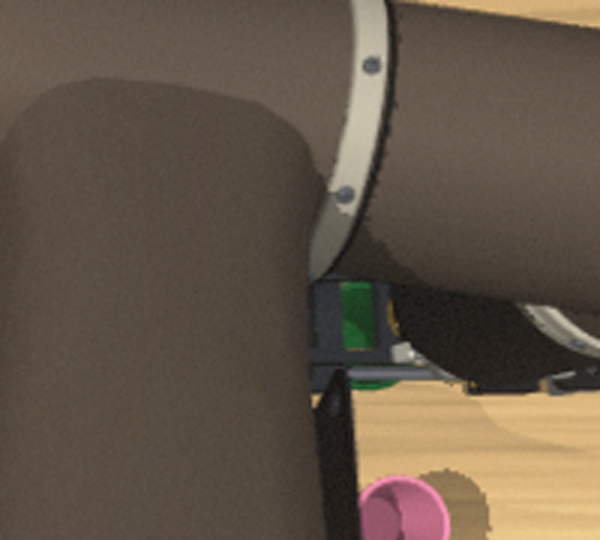

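```bash
python3 - <<'E'
from h import *
from fit import M,hull,a
im=bot.get_image("scene"); F=6; u0,v0=215,105; w=h=100
img=cv2.resize(im["pixels"][v0:v0+h,u0:u0+w],None,fx=F,fy=F,interpolation=cv2.INTER_CUBIC)
o=st()
def ringdraw(p,tilt,col):
    Rt=R.from_euler("y",tilt).as_matrix() # about y (jaw)
    P=M["cup"]-[0,0,.03]; P=P@Rt.T+p
    uv=proj(im,P)
    for k in(uv[:48],uv[48:]): cv2.polylines(img,[np.round((k-[u0,v0]+.5)*F).astype(int)],True,col,1)
e=o["eef_pos"]; p=np.array([e[0],e[1],e[2]+.019])
ringdraw(p,0,(255,255,0)); ringdraw(p,.12,(0,0,255))
cv2.imwrite("pics/g1.png",img)
E
```

```text
t 42.08 eef [ 0.4445 -0.2655  0.1886] w 64.4 F [ 1.2  0.5 -0.9]
```

View pics/g1.png

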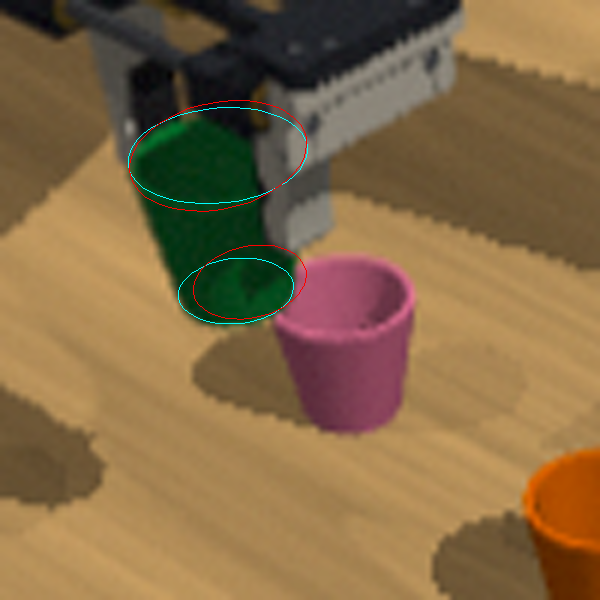

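The upright model (cyan) matches the held cup, including its base at (237,290), so the cup hangs straight. Next I lower it over the stand, guarded.

```bash
python3 - <<'E'
from h import *
p=[.607,-.2375]
go(p,.17,np.pi/2); st()
line(p,.115,rate=.08); o=st()
g=line(p,.090,rate=.04,guard=4); st(f"guard {g}")
if not g:
    g=line(p,.076,rate=.02,guard=4); st(f"guard {g}")
shot("scene","h1",(160,150,130,120),5)
E
```

```text
ik [(np.float64(0.26), 1.57), (np.float64(3.06), 4.71)]
 t 42.77 eef [ 0.6071 -0.2372  0.1686] w 64.6 F [-0.9  0.2  0. ]
 t 43.61 eef [ 0.6073 -0.2376  0.1153] w 64.7 F [-0.7  0.5  0.5]
guard False t 44.38 eef [ 0.6071 -0.2376  0.09  ] w 64.7 F [ 0.3 -0.9 -1.6]
guard False t 45.23 eef [ 0.6069 -0.2377  0.076 ] w 64.5 F [-1.1 -1.8 -0.8]
```

View pics/h1.png

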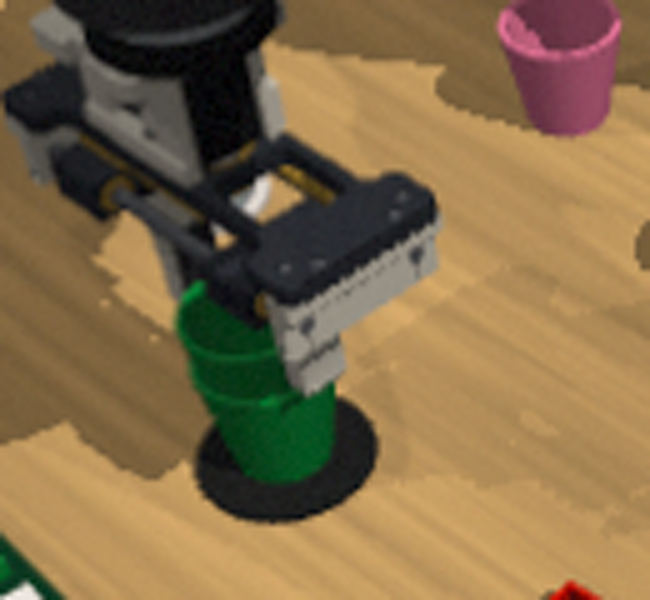

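The cup is inside the stand cup, its rim at (190,320) above the stand rim at about (200,385), with no contact force. By the geometry it is about 5 mm above its seat, so I release.

```bash
python3 - <<'E'
from h import *
p=[.607,-.2375]
bot.gripper_to(1.0); bot.dwell(.3); st("open")
line(p,.13,rate=.08); line(p,.22); go([.45,.05],.27,np.pi/2); st()
bot.dwell(.3)
shot("scene","i1",(160,150,130,120),5); shot("scene","i1f")
go([.45,.45],.27,np.pi/2)
b=shot("top","i1t",(380,130,130,100),6); shot("top","i1tf"); st()
E
```

```text
open t 46.23 eef [ 0.607  -0.2375  0.076 ] w 87.8 F [ 0.7  0.6 -0.8]
ik [(np.float64(0.62), 1.57), (np.float64(2.52), 4.71)]
 t 49.06 eef [0.4504 0.0497 0.2697] w 88.0 F [ 0.1  0.3 -0.5]
ik [(np.float64(0.54), 1.57), (np.float64(2.6), 4.71)]
 t 51.04 eef [0.4506 0.4488 0.2706] w 88.3 F [ 0.2 -0.4  0.3]
```

View pics/i1.png

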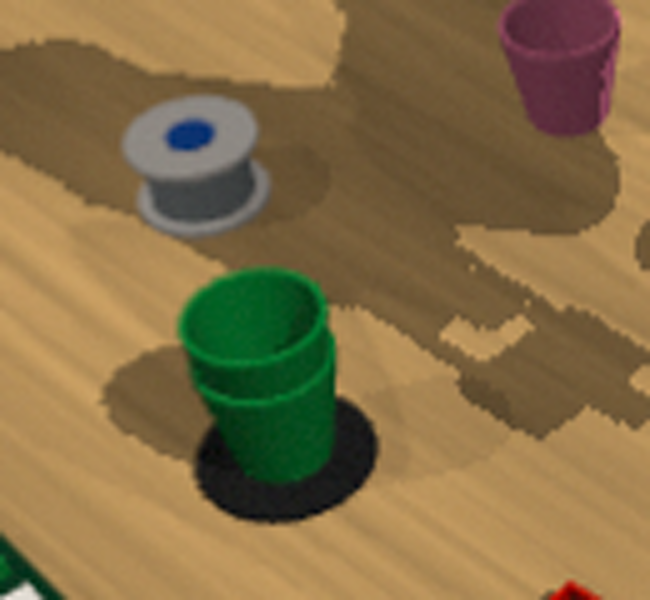

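View pics/i1t.png

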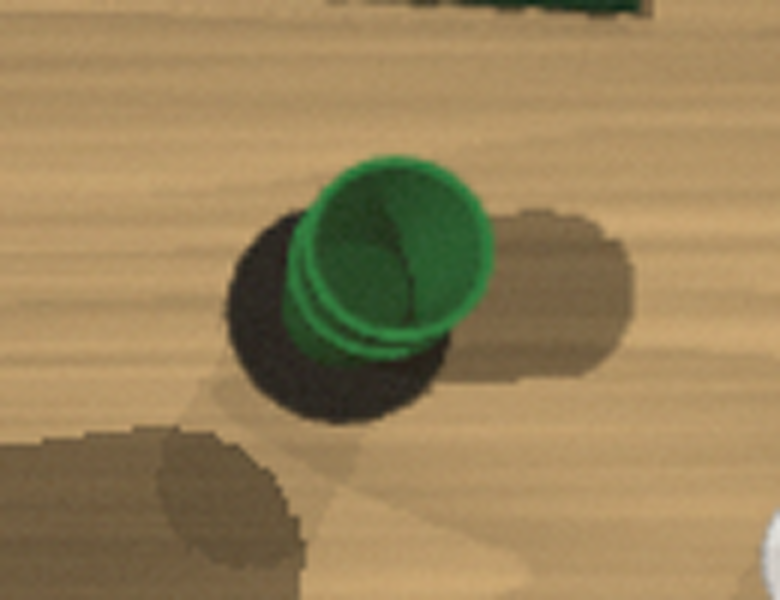

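View pics/i1f.png

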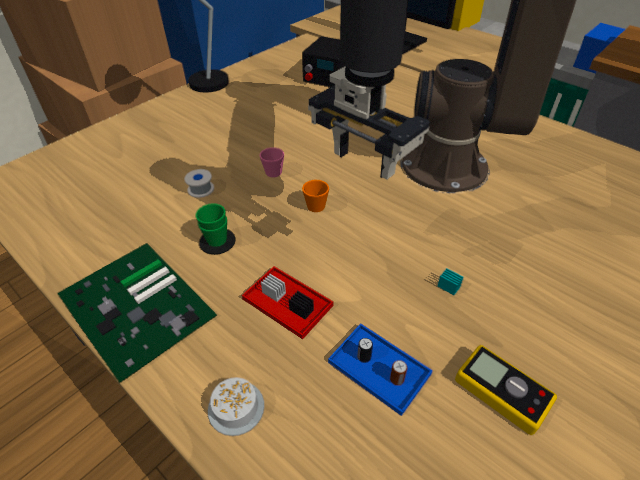

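View pics/i1tf.png

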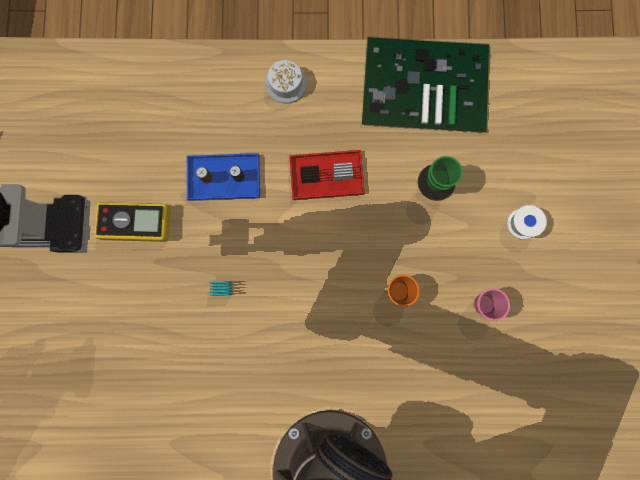

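The cup stands upright and centred in the stand cup (scene crop rim about (255,318), stand rim (265,375)). The trays, reel and meter look right. One numeric check: the nested rim's height, from both views.

```bash
python3 - <<'E'
from h import *
from fit import a
from scipy.optimize import minimize
H={}
ims={c:bot.get_image(c) for c in("scene","top")}
# silhouette fit: union of the nested cup and the stand cup, green mask
D=pickle.load(open("d.pkl","rb"))
S=8
def fr(c,r0,r1,z0,z1): return np.vstack([np.c_[c[0]+r*np.cos(a),c[1]+r*np.sin(a),0*a+z] for r,z in((r0,z0),(r1,z1))])
masks={}
for c,(u,v) in {"scene":(214,225),"top":(443,174)}.items():
    h=cv2.cvtColor(ims[c]["pixels"],cv2.COLOR_BGR2HSV)[v-28:v+28,u-28:u+28]
    m=((h[...,0]>48)&(h[...,0]<80)&(h[...,1]>120)&(h[...,2]>25)).astype(np.float32)
    masks[c]=(cv2.resize(cv2.GaussianBlur(m,(0,0),.5),None,fx=S,fy=S)>.5).astype(np.uint8),u-28,v-28
def cost(q,cs):
    t=0
    for c in cs:
        mk,u0,v0=masks[c]; r=np.zeros_like(mk)
        for P in(fr(q[:2],.022,.033,.006,.066),fr(q[2:4],.022+.0,.033,q[4]-.06,q[4])):
            hp=cv2.convexHull(proj(ims[c],P).astype(np.float32))[:,0]
            if P[-1,2]>.07: # only above the stand rim shows
                hp=cv2.convexHull(proj(ims[c],fr(q[2:4],.033-(q[4]-.066)*.011/.06,.033,.066,q[4])).astype(np.float32))[:,0]
            cv2.fillPoly(r,[np.round(((hp-[u0,v0]+.5)*S-.5)*16).astype(np.int32)],1,shift=4)
        t+=1-(r&mk).sum()/(r|mk).sum()
    return t
x0=np.array([.607,-.2375,.607,-.2375,.089])
for cs in(["scene","top"],["scene"],["top"]):
    r=minimize(cost,x0,args=(cs,),method="Nelder-Mead",options=dict(initial_simplex=np.vstack([x0,x0+np.diag([.004]*5)]),maxiter=600))
    print(cs,np.round(r.x,4),"rim gap mm",round((r.x[4]-.066)*1000,1),round(r.fun,3))
E
```

```text
['scene', 'top'] [ 0.6074 -0.2369  0.6058 -0.2361  0.0865] rim gap mm 20.5 0.288
['scene'] [ 0.6077 -0.2362  0.6075 -0.2354  0.0878] rim gap mm 21.8 0.036
['top'] [ 0.6087 -0.238   0.6044 -0.2348  0.0886] rim gap mm 22.6 0.234
```

The rim gap comes out at 21–23 mm, so the cup is seated freely. I'm handing in.

```bash
python3 - <<'E'
from h import *
bot.finish_job(); st()
E
```

```text
the job is handed in; nothing more can be done
the job is handed in; nothing more can be done
```

The job is done and handed in at about 51 s. The brown and black capacitors stand upright in the blue tray, the silver and black heat sinks are base down side by side in the red tray, and the loose green cup is nested in the green cup on the black foot.

- **Final pictures:** both cameras show all five parts upright and well inside their places. The reel, the meter, and the turquoise, orange and pink look-alikes look unmoved, and the gripper was clear of everything.
- **Cup:** I released it about 5 mm above its seat without pressing. The two-view fit put its rim 20.5 mm above the stand rim; scene alone gave 21.8 mm and top alone 22.6 mm, against the stated 22–24 mm. The two fits that used the top view were poor because parts of the green mask were missing. I take it as seated within camera accuracy.
- **Disagreement:** for the capacitors, the network positions and my own outline fits differed by about 6 mm sideways. I used the fits, and both grasps closed at the expected 26 mm.

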